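Open the safety-capped soak jar and put the dip basket in

ROBOT

A 6-joint arm with a two-finger parallel gripper is mounted at the origin on the work surface. World frame = base frame: x ahead of the robot, y to its left, z up, the work surface at z = 0. Lengths are in m, angles in degrees, forces in N, time in s.
With the tool pointing down it reaches from about 0.3 to 0.75 m from the base axis. Payload 8.5 kg.
Tool frame: the origin (TCP) lies at the very end of the fingers, on their centre line; the grasp point (between the pads) lies 19 mm behind it; z points along the fingers, y is the line along which they close (so a half turn about z gives the same grasp; the last joint's range is limited). The gripper opens to 85 mm and grips with 20 to 120 N. Pads are 22 mm wide; open, the fingers measure 114 mm over their backs; the gripper's body (76 mm by 85 mm) begins 54 mm behind the grasp point. The pads swing forward as they close: fully open they stand 13 mm farther back than shut.
Start: joints at [-80.117, 21.807, 74.336, -0, 83.858, -12.336], TCP at [0.208, -0.509, 0.231] pointing down, gripper open.
Joint ranges: [-178.18, 178.18], [-50.72, 133.34], [12.68, 142.11], [-81.47, 261.47], [9.98, 163.14], [-165.26, 165.26]. Speed limits (degrees/s): [136.94, 136.94, 180, 180, 180, 180].

INTERFACE

Orientations are given as a 3x3 rotation matrix whose columns are the frame's x, y, z axes.
In Python, from rig import env, optics, spotter gives the robot as it stands.
- The arm moves only by the shell command python3 -m crank 'ROWS' [FORCE]. ROWS is JSON, one flat list of numbers, 5 for each row, row after row: the finger opening in cm, from 0 to 8.54, then the shift along the tool's x, y, z in cm, then the turn about the tool's z in rad. A call has exactly 8 rows; each row shifts and turns the commanded pose from where the row before left it, along the tool's axes as they then stand; what a row does not reach is not made up. A row lasts 1/12 s, in which the tool goes at most 41.7 mm and 7.16 degrees, less where a joint would pass 70% of its speed; a pose out of reach is approached as far as the arm can. A call is refused whole if a number of a shift passes 4.17 or a number of a turn 0.125, either way. A call with a gripper value outside its range is refused whole. The fingers move at their own pace and stop on an object; FORCE is the grip in N (left out, the last holds). Time passes only in rows, so rows that do not move let the fingers close, or fill a call up. It gives the time, the measured TCP pose, the force, the opening and the grip force at its end, in the units of the state.
- env.observe(): the state, without advancing time (a new reading comes with each control period).
- optics.get_image(name): name is "side" or "top"; returns a dict with "color" (384x512x3 uint8, red, green, blue), "intrinsics" (3x3 intrinsics, pixels), "pose" (4x4, takes a point from camera to world coordinates). Camera axes: x right, y up, looking along -z (the intrinsics and any distortion apply to the point x, -y, -z); pixel columns grow to the right and rows downward; lengths in m; the calibration is good to about 2 mm. A picture is of the moment at which its call begins. There is no depth.
- env.close_job(): hands the job in; it is judged then, once.
Trained networks look in a picture, given as the dict that the camera call returned (one of the last four; its "shot" number tells which), for a name from the list of things; names that differ only in an ending like _2 or _b are one class to them, and where a whole thing is asked for, a point or a joint stands for the part that bears it (a point fixed in the world has none). Each returns a list of dicts, best first, with "score" (0 to 1); they miss things now and then, are a little off and sometimes report something else, mostly with a low value. They report only what shows in the picture. A call takes as long as a camera call. They do not tell look-alikes from the thing itself.
- spotter.look_for(picture, query): "at" ([column, row] as shares, 0 to 1, of the picture: columns of its width, rows of its height, amid what is visible of it).
The state is a dict: "time_s": time; "q": joint angles; "qvel": joint speeds; "joint_efforts": joint torques, N m; "position": TCP position; "tool_rot": TCP orientation; "ft_force": force on the tool from outside, world axes, zero at the start; "wrist_torque": the same for the moment, N m; "grip_width": finger opening in m; "gripper_force": force on a finger pad.
Only numpy, scipy, OpenCV 4.12 (cv2) and the standard library are available. Lean on these libraries where they do the work, as an engineer would, in place of code of your own. Each camera call takes 0.05 s, during which the arm holds its last target. There are 200 camera calls.

TASK

Get the brass wheel into soak: open the jar held in the bench clamp (its child-safe cap comes off only if you push it down firmly and, keeping it pressed, turn it anticlockwise) and set the cap down flat, top upwards, in the shallow steel drip tray. Then lower the dip basket, with its wheel still inside, into the jar so that it stands upright on the bottom with its handle sticking out, and let go. Put things down gently rather than dropping them, keep the basket upright, and leave the pliers, screwdriver and loupe where they lie.

Things in the scene. Friction and masses are not known exactly. Their poses are not given: they have to be found in the camera images.
- jar: white plastic jar, 60 mm diameter, held in an aluminium bench clamp screwed down: base plate 125 x 100 x 8 mm, round collar 71 mm across up to 34 mm high with a side knob. Fixed. Origin on the jar's axis at bench level, z up. Inside floor 11 mm above the bench, shoulder at 70 mm, then a neck 49 mm across with three hooks, 120 degrees apart, that lock the cap
- jar_mouth (a point): centre of the jar's rim, on its axis, 98 mm above the bench, z up; the mouth is 43 mm across inside. A springy rubber ring stands on the rim, its top 109 mm above the bench when the cap is off, with a 44 mm opening
- cap: black ribbed round safety cap, 64 mm across, 30 mm high, open below, 50 g, at the start locked on the jar (turns 2 degrees either way at most). Origin on its axis at the lower edge, 84 mm above the bench while locked; z up through its top. Sprung upwards: pushing down takes 6 N to begin, 11 N at 5.5 mm, 15 N at 9 mm, where it meets a hard stop
- cap_top (a point): centre of the cap's top, 30 mm above the cap's origin. To open: press the cap 6.5 to 9 mm down (at less than 5.5 mm it is locked) and, keeping it down, turn it anticlockwise seen from above. After 37 degrees its three inner lugs are clear of the hooks, at 89 degrees they meet a stop: between 45 and 80 degrees it lifts straight off; let up earlier it springs back locked or jams
- collar (a joint): how far the rubber ring on the jar's rim is pressed down (m): 0 with the cap locked and unpressed, 0.009 with it fully pressed, -0.002 with the cap off
- tray: fixed shallow stainless drip tray on the bench, 160 x 130 mm outside (long side along its x), rim 7 mm high, floor and walls 3 mm thick. Origin: centre of its underside; z up. With the cap flat on its floor, the cap's origin is 3 mm above the tray's origin
- basket: small perforated steel dip basket, 33 mm across and 28 mm high, open on top, standing on the bench, about 70 g; two wires rise from its rim and join in an upright black plastic handle of square section 12 x 12 mm, from 86 to 137 mm above the basket's underside, its flats square to the basket's x and y. Origin: centre of the underside, z up along the handle. Standing on the jar's inside floor its origin is 11 mm above the bench and its handle's top 50 mm above the jar's rim
- handle (a point): middle of the top end of the basket's handle, 137 mm above its underside
- wheel: small brass clock wheel, 22 mm across, 3 mm thick, with a 21 mm tall arbor, 15 g, lying loose in the basket on its 3 mm floor. Origin: centre of its underside
- pliers: needle-nose pliers with blue handles, about 140 mm long, lying on the bench: leave alone. Origin: below the pivot
- screwdriver: screwdriver 150 mm long lying on the bench: leave alone. Origin: underside near its middle
- loupe: black eye loupe, 38 mm across, 36 mm high, standing on the bench: leave alone. Origin: centre of its underside
Things that resemble listed ones, but are neither listed nor needed, are in the scene too. Leave any red look-alike of the cap alone.

How it is judged:
By the outcome, as a careful person would: the job done as asked, in the order asked, and still so for the second after the job is handed in, with the robot touching nothing.
It also fails if it takes over 58 s, if anything falls off the work surface, if the arm or the gripper's body presses on something with over 40 N, if the wrist force passes 120 N, or if a joint passes its speed limit or range.

## Working session

There is one attempt and no reset: what is moved stays moved. The work goes in short steps, Python scripts to look and compute and a shell command to move; the robot and the scene stay as the last step left them, time stands still between calls to the robot, and variables do not carry over. Pictures are saved under pics/ and viewed, at most 10 in all, crops included, and the job is handed in when it is done.

```bash
ls; mkdir -p pics
cat > h.py <<'E'
import numpy as np, cv2
from rig import env, optics, spotter
def ray(p,at):
    K=np.array(p["intrinsics"]);T=np.array(p["pose"]);h,w=p["color"].shape[:2]
    u,v=at[0]*w,at[1]*h
    d=np.array([(u-K[0,2])/K[0,0],-(v-K[1,2])/K[1,1],-1.]);d=T[:3,:3]@d
    return T[:3,3],d/np.linalg.norm(d)
def atz(p,at,z):
    o,d=ray(p,at);return o+d*(z-o[2])/d[2]
def tri(a,b):
    (o1,d1),(o2,d2)=a,b
    s=np.linalg.lstsq(np.c_[d1,-d2],o2-o1,rcond=None)[0]
    x,y=o1+s[0]*d1,o2+s[1]*d2
    return (x+y)/2,np.linalg.norm(x-y)
def save(p,n): cv2.imwrite("pics/"+n,cv2.cvtColor(p["color"],cv2.COLOR_RGB2BGR))
def proj(p,X):
    T=np.array(p["pose"]);K=np.array(p["intrinsics"]);c=T[:3,:3].T@(np.array(X)-T[:3,3])
    return K[0,0]*c[0]/-c[2]+K[0,2],K[1,1]*c[1]/c[2]+K[1,2]
E
python3 - <<'E'
from h import *
np.set_printoptions(precision=4,suppress=True)
s=optics.get_image("side");t=optics.get_image("top")
save(s,"s0.png");save(t,"t0.png")
print(s.keys(),s["pose"],t["pose"],s["intrinsics"])
for n in ["jar","cap","cap_top","tray","basket","handle","wheel","pliers","screwdriver","loupe"]:
    for nm,p in(("s",s),("t",t)):
        h,w=p["color"].shape[:2]
        print(n,nm,[(round(r["score"],2),int(r["at"][0]*w),int(r["at"][1]*h)) for r in spotter.look_for(p,n)][:4])
print({k:v for k,v in env.observe().items()})
E
```

```text
pics
dict_keys(['color', 'intrinsics', 'pose', 'shot']) [[ 0.9811  0.1169 -0.1541  0.4136]
 [-0.1934  0.572  -0.7971 -0.7812]
 [-0.005   0.8119  0.5838  0.7145]
 [ 0.      0.      0.      1.    ]] [[ 0.013   0.9948 -0.1014  0.5009]
 [-0.9997  0.015   0.0192  0.0642]
 [ 0.0206  0.1012  0.9947  0.8532]
 [ 0.      0.      0.      1.    ]] [[404.7962   0.     253.7144]
 [  0.     404.7962 196.9266]
 [  0.       0.       1.    ]]
jar s [(0.71, 232, 185), (0.63, 312, 192)]
jar t [(0.92, 177, 218), (0.19, 161, 206)]
cap s [(0.75, 230, 162), (0.73, 189, 192)]
cap t [(0.92, 109, 202), (0.84, 159, 213), (0.67, 163, 270), (0.45, 388, 189)]
cap_top s [(0.82, 188, 188), (0.67, 227, 162), (0.63, 290, 313)]
cap_top t [(0.97, 166, 269), (0.93, 159, 207), (0.68, 111, 201)]
tray s [(0.64, 263, 238)]
tray t [(0.9, 271, 188)]
basket s [(0.77, 292, 307)]
basket t [(0.75, 392, 190), (0.66, 158, 209)]
handle s [(0.65, 294, 312)]
handle t [(0.74, 395, 190)]
wheel s []
wheel t [(0.54, 389, 190)]
pliers s [(0.76, 185, 246)]
pliers t [(0.83, 277, 283), (0.22, 388, 191)]
screwdriver s [(0.61, 263, 237), (0.49, 313, 197)]
screwdriver t [(0.58, 214, 114)]
loupe s [(0.71, 338, 249), (0.68, 229, 161)]
loupe t [(0.78, 321, 125)]
{'time_s': 1.1, 'q': array([-80.117 ,  21.8056,  74.334 ,  -0.    ,  83.8608, -12.3358]), 'qvel': array([ 0.097 ,  0.0499, -0.1294, -0.0693,  0.1336, -0.0712]), 'joint_efforts': array([ -0.0011, -44.8332, -23.1465,  -0.0002,   0.0006,  -0.    ]), 'position': array([ 0.208 , -0.5091,  0.2313]), 'tool_rot': array([[ 0.9257,  0.3781, -0.    ],
       [ 0.3781, -0.9257,  0.    ],
       [ 0.    , -0.    , -1.    ]]), 'ft_force': array([ 0.22  , -0.1344, -0.2544]), 'wrist_torque': array([-0.0726,  0.0103,  0.0592]), 'gripper_force': 0.0, 'grip_width': 0.08517463397270597}
```

View pictures.

View pics/s0.png

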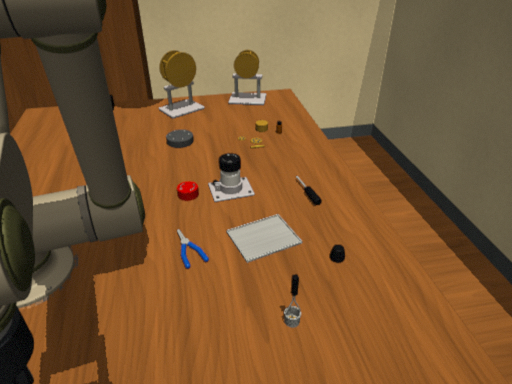

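View pics/t0.png

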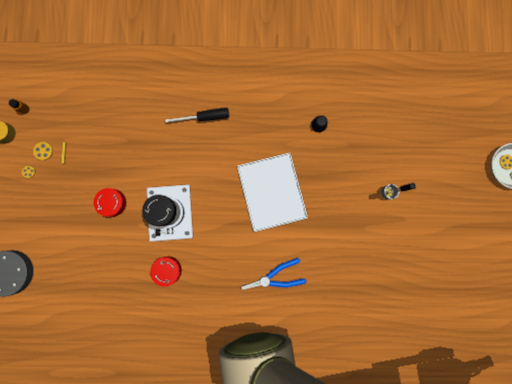

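Run:
```python
from h import *
np.set_printoptions(precision=4,suppress=True)
s=optics.get_image("side");t=optics.get_image("top")
def crop(p,x,y,n=40): return cv2.resize(p["color"][y-n:y+n,x-n:x+n],(380,280) if 0 else (300,300),interpolation=cv2.INTER_CUBIC)
im=np.vstack([np.hstack([crop(t,398,190,25),crop(s,293,300,35)]),np.hstack([crop(t,165,212,30),crop(s,230,172,35)])])
cv2.imwrite("pics/c0.png",im[...,::-1])
def blob(p,box,f):
    x0,y0,x1,y1=box;c=p["color"][y0:y1,x0:x1].astype(int);m=f(c).astype(np.uint8)
    k=cv2.findContours(m,cv2.RETR_EXTERNAL,cv2.CHAIN_APPROX_NONE)[0]
    k=max(k,key=cv2.contourArea);r=cv2.minAreaRect(k);M=cv2.moments(k)
    print(box,"rect",np.add(r[0],(x0,y0)),r[1:], "mom",M["m10"]/M["m00"]+x0,M["m01"]/M["m00"]+y0,"bb",np.array(cv2.boundingRect(k))+[x0,y0,0,0]);return cv2.boxPoints(r)+[x0,y0]
dark=lambda c:c.max(2)<70
brt=lambda c:c.min(2)>130
W=lambda p,px,z:atz(p,(np.array(px)+.5)/[512,384],z)
q=blob(t,(225,140,320,245),brt)
c=np.array([W(t,a,.007) for a in q]);print("tray t",c,c.mean(0))
q=blob(s,(215,205,310,265),brt);c=np.array([W(s,a,.007) for a in q]);print("tray s",c,c.mean(0))
q=blob(t,(140,175,200,250),brt);c=np.array([W(t,a,.008) for a in q]);print("plate",c,c.mean(0))
blob(t,(135,185,185,240),dark)
blob(s,(212,145,250,180),dark)
blob(t,(398,175,420,200),dark)
blob(s,(284,265,306,300),dark)
```

```text
(225, 140, 320, 245) rect [271.9933 191.5507] ((68.70503234863281, 56.25984573364258), 75.69972229003906) mom 271.74889907432373 191.76206524669723 bb [237 153  71  79]
tray t [[ 0.6483  0.094   0.007 ]
 [ 0.6837 -0.0341  0.007 ]
 [ 0.5272 -0.0741  0.007 ]
 [ 0.4936  0.0521  0.007 ]] [0.5882 0.0095 0.007 ]
(215, 205, 310, 265) rect [263.8 235.9] ((35.73373031616211, 66.72405242919922), 71.56505584716797) mom 262.9608005140916 237.1612044432204 bb [227 214  74  47]
tray s [[ 0.5005  0.0497  0.007 ]
 [ 0.692   0.106   0.007 ]
 [ 0.6823 -0.0392  0.007 ]
 [ 0.5096 -0.0817  0.007 ]] [0.5961 0.0087 0.007 ]
(140, 175, 200, 250) rect [168.9315 212.5406] ((54.07651138305664, 44.101924896240234), 85.91438293457031) mom 174.70592793490894 212.75926643419862 bb [147 185  46  57]
plate [[0.5932 0.3043 0.008 ]
 [0.6021 0.2029 0.008 ]
 [0.4778 0.1902 0.008 ]
 [0.4694 0.2901 0.008 ]] [0.5356 0.2469 0.008 ]
(135, 185, 185, 240) rect [159.5 210. ] ((30.0, 33.0), 90.0) mom 159.22979166666667 210.52520833333332 bb [143 195  34  31]
(212, 145, 250, 180) rect [229.5 163. ] ((18.0, 21.0), 90.0) mom 229.35691318327974 162.94533762057878 bb [219 154  22  19]
(398, 175, 420, 200) rect [407.2059 186.8235] ((5.093247413635254, 14.55213737487793), 75.96376037597656) mom 407.13623188405796 186.87246376811595 bb [400 184  15   7]
(284, 265, 306, 300) rect [294.5412 284.9647] ((6.442506313323975, 20.24787712097168), 4.398705005645752) mom 294.5420560747664 284.7227414330218 bb [291 275   8  21]
```

View pics/c0.png

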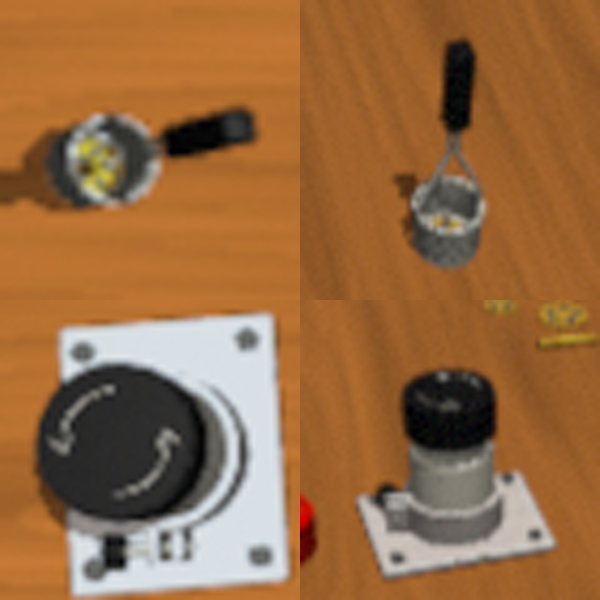

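```bash
cat > fit.py <<'E'
from h import *
from scipy.optimize import minimize
def hullmask(p,P,box,S=8):
    q=np.array([proj(p,X) for X in P]);x0,y0,x1,y1=box
    m=np.zeros(((y1-y0)*S,(x1-x0)*S),np.uint8)
    h=cv2.convexHull(((q-[x0,y0])*S*16).astype(np.int32))
    cv2.fillConvexPoly(m,h,1,shift=4);return m.astype(bool)
def obs(p,box,f,S=8):
    x0,y0,x1,y1=box;c=cv2.resize(p["color"][y0:y1,x0:x1],None,fx=S,fy=S,interpolation=cv2.INTER_CUBIC).astype(int)
    m=f(c).astype(np.uint8);n,l,st,_=cv2.connectedComponentsWithStats(m)
    return l==1+np.argmax(st[1:,4])
def fit(views,model,x0,step):
    O=[obs(p,b,f) for p,b,f in views]
    def cost(x): return sum(1-(a&o).sum()/(a|o).sum() for a,o in ((hullmask(p,model(x),b),o) for (p,b,f),o in zip(views,O)))
    sim=np.vstack([x0]+[np.add(x0,np.eye(len(x0))[i]*step[i]) for i in range(len(x0))])
    r=minimize(cost,x0,method="Nelder-Mead",options=dict(initial_simplex=sim,maxiter=400,xatol=1e-5,fatol=1e-5));return r.x,r.fun
a=np.linspace(0,2*np.pi,60)
def cyl(x,y,z,R,h): return [[x+R*np.cos(t),y+R*np.sin(t),z+k] for t in a for k in(0,h)]
def box(x,y,z,w,d,h,yaw):
    c,s=np.cos(yaw),np.sin(yaw)
    return [[x+c*i*w/2-s*j*d/2,y+s*i*w/2+c*j*d/2,z+k*h] for i in(-1,1) for j in(-1,1) for k in(0,1)]
dark=lambda c:c[...,0]<85
brt=lambda c:c.min(2)>135
E
python3 - <<'E'
from fit import *
np.set_printoptions(precision=4,suppress=True)
s=optics.get_image("side");t=optics.get_image("top")
cm=lambda x:cyl(x[0],x[1],x[2],.032,.03)
for v in ([(t,(138,190,182,232),dark),(s,(212,148,248,180),dark)],):
    print("cap",fit(v,cm,[.536,.247,.084],[.01,.01,.01]))
for lo in (70,85,100):
    d=lambda c:c[...,0]<lo
    for y in (0,.25,.5,-.3):
        print("handle",lo,fit([(t,(396,178,420,198),d),(s,(284,268,306,300),d)],lambda x:box(*x[:3],.012,.012,.051,x[3]),[.55,-.2,.086,y],[.02,.02,.01,.2]))
v=[(t,(225,140,320,245),brt),(s,(215,205,310,265),brt)]
print("tray",fit(v,lambda x:box(x[0],x[1],x[2],.16,.13,.007,x[3]),[.588,.0095,0,.25],[.01,.01,.01,.1]))
E
```

```text
cap (array([0.5368, 0.2474, 0.0797]), np.float64(0.28117608505349867))
handle 70 (array([ 0.55 , -0.2  ,  0.086,  0.   ]), np.float64(2.0))
handle 70 (array([ 0.55 , -0.2  ,  0.086,  0.25 ]), np.float64(2.0))
handle 70 (array([ 0.55 , -0.2  ,  0.086,  0.5  ]), np.float64(2.0))
handle 70 (array([ 0.55 , -0.2  ,  0.086, -0.3  ]), np.float64(2.0))
handle 85 (array([ 0.55 , -0.2  ,  0.086,  0.   ]), np.float64(2.0))
handle 85 (array([ 0.55 , -0.2  ,  0.086,  0.25 ]), np.float64(2.0))
handle 85 (array([ 0.55 , -0.2  ,  0.086,  0.5  ]), np.float64(2.0))
handle 85 (array([ 0.55 , -0.2  ,  0.086, -0.3  ]), np.float64(2.0))
handle 100 (array([ 0.55 , -0.2  ,  0.086,  0.   ]), np.float64(2.0))
handle 100 (array([ 0.55 , -0.2  ,  0.086,  0.25 ]), np.float64(2.0))
handle 100 (array([ 0.55 , -0.2  ,  0.086,  0.5  ]), np.float64(2.0))
handle 100 (array([ 0.55 , -0.2  ,  0.086, -0.3  ]), np.float64(2.0))
tray (array([0.5883, 0.0104, 0.0015, 0.2655]), np.float64(0.14809519749052025))
```

```bash
for i in 1 2 3; do python3 -m crank '[8.54,2.458,-2.398,0,0, 8.54,2.458,-2.398,0,0, 8.54,2.458,-2.398,0,0, 8.54,2.458,-2.398,0,0, 8.54,2.458,-2.398,0,0, 8.54,2.458,-2.398,0,0, 8.54,2.458,-2.398,0,0, 8.54,2.458,-2.398,0,0]' 90; done
cat > goto.py <<'E'
import sys
from h import *
def shift(tgt):
    o=env.observe();R=np.array(o["tool_rot"]);return np.round(100*R.T@(np.array(tgt)-o["position"]),2)
def yaw():
    R=np.array(env.observe()["tool_rot"]);return np.degrees(np.arctan2(R[1,1],R[0,1]))
if __name__=="__main__":
    o=env.observe();print(o["time_s"],o["position"],"q",np.round(o["q"],1),"yawY",yaw(),"F",o["ft_force"],"need",shift([float(a) for a in sys.argv[1:4]]))
E
python3 goto.py .537 .2474 .088
```

```text
time_s: 1.97
position: [0.3178, -0.2556, 0.2315]
tool_rot: [[0.926, 0.378, 0.0], [0.378, -0.926, -0.0], [0.0, 0.0, -1.0]]
ft_force: [0.5, 0.2, 1.4]
grip_width: 0.0854
gripper_force: 0.0
time_s: 2.63
position: [0.4273, -0.0035, 0.2316]
tool_rot: [[0.926, 0.378, 0.001], [0.378, -0.926, -0.0], [0.001, 0.0, -1.0]]
ft_force: [0.8, -0.3, -0.3]
grip_width: 0.0856
gripper_force: 0.0
time_s: 3.3
position: [0.5368, 0.2485, 0.2313]
tool_rot: [[0.926, 0.378, 0.0], [0.378, -0.926, -0.0], [0.0, 0.0, -1.0]]
ft_force: [0.5, -0.0, 0.4]
grip_width: 0.0857
gripper_force: 0.0
3.3 [0.53680197 0.24853197 0.2312913 ] q [13.4 26.  67.4 -0.  86.6 81.2] yawY -67.7677360292213 F [ 0.47490987 -0.01317089  0.37016116] need [-0.02  0.11 14.33]
```

```bash
python3 -m crank '[8.54,0,0.11,2.5,0, 8.54,0,0,2.5,0, 8.54,0,0,2.5,0, 8.54,0,0,2.3,0, 8.54,0,0,2,0, 8.54,0,0,1.5,0, 8.54,0,0,1,0, 8.54,0,0,0,0]'
python3 goto.py .537 .2474 .088
python3 - <<'E'
from fit import *
np.set_printoptions(precision=4,suppress=True)
s=optics.get_image("side");t=optics.get_image("top")
im=np.hstack([cv2.resize(s["color"][110:220,170:290],(480,440)),cv2.resize(t["color"][180:245,130:200],(300,440))]);cv2.imwrite("pics/c1.png",im[...,::-1])
a=atz(t,(413.5/512,185.5/384),.137);b=atz(s,(295.5/512,276/384),.137);print(a,b)
for lo in (70,85,100):
    d=lambda c:c[...,0]<lo
    print("handle",lo,fit([(t,(396,178,420,198),d),(s,(284,268,306,300),d)],lambda x:box(*x[:3],.012,.012,.051,x[3]),[a[0],a[1],.086,.25],[.01,.01,.005,.3]))
E
```

```text
time_s: 3.97
position: [0.5361, 0.2455, 0.0864]
tool_rot: [[0.926, 0.378, -0.003], [0.378, -0.926, -0.001], [-0.004, -0.001, -1.0]]
ft_force: [-1.3, -0.5, -0.0]
grip_width: 0.0853
gripper_force: 0.0
3.9667 [0.53606629 0.24546298 0.08643146] q [13.1 33.6 79.7  0.  66.9 80.9] yawY -67.7856557526426 F [-1.33600719 -0.45848942 -0.04227255] need [ 0.16 -0.14 -0.16]
[ 0.5915 -0.2636  0.137 ] [ 0.5944 -0.2639  0.137 ]
handle 70 (array([ 0.5922, -0.2647,  0.0844,  0.287 ]), np.float64(0.5851529633957172))
handle 85 (array([ 0.5921, -0.2653,  0.0851,  0.2927]), np.float64(0.5325297109007537))
handle 100 (array([ 0.5923, -0.2653,  0.085 ,  0.3724]), np.float64(0.5976762298222247))
```

View pics/c1.png

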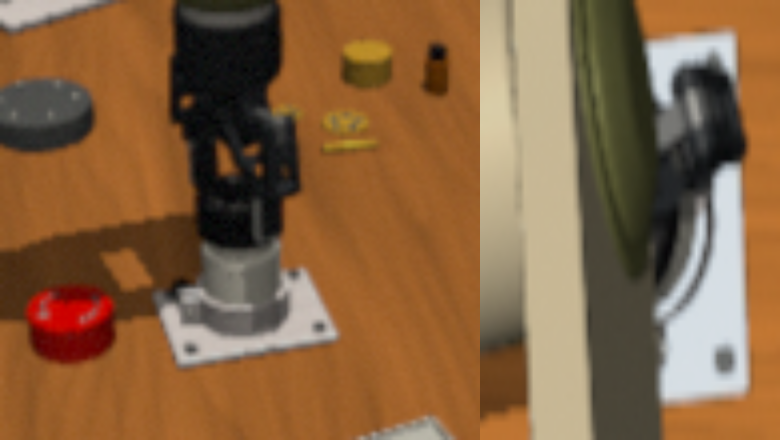

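The picture shows the fingers astride the black cap (crop about 240,210), tips around mid-height. Now close.

```bash
python3 -m crank '[8.54,0.1,-0.1,0,0, 6,0,0,0,0, 5.5,0,0,0,0, 5.5,0,0,0,0, 5.5,0,0,0,0, 5.5,0,0,0,0, 5.5,0,0,0,0, 5.5,0,0,0,0]' 90
python3 goto.py .537 .2474 .088; python3 -c "
from h import *;o=env.observe();print(o['wrist_torque'])"
```

```text
time_s: 4.73
position: [0.5378, 0.2472, 0.0894]
tool_rot: [[0.926, 0.378, 0.002], [0.378, -0.926, 0.0], [0.002, 0.0, -1.0]]
ft_force: [-0.3, 0.1, 5.5]
grip_width: 0.0622
gripper_force: 96.0
4.7333 [0.53782299 0.24715383 0.08937407] q [13.2 33.5 79.4  0.  67.  81. ] yawY -67.77706266613646 F [-0.25133457  0.13916644  5.51740726] need [-0.07 -0.05  0.14]
[0.090608   0.16822549 0.01880911]
```

```bash
python3 -m crank '[5.5,0,0,0.15,0, 5.5,0,0,0.15,0, 5.5,0,0,0.15,0, 5.5,0,0,0.15,0, 5.5,0,0,0.15,0, 5.5,0,0,0.15,0, 5.5,0,0,0,0, 5.5,0,0,0,0]' 100
python3 goto.py .538 .2472 .08
```

```text
time_s: 5.4
position: [0.5379, 0.2471, 0.0813]
tool_rot: [[0.926, 0.378, 0.003], [0.378, -0.926, 0.001], [0.003, 0.0, -1.0]]
ft_force: [-3.7, -1.1, 12.6]
grip_width: 0.061
gripper_force: 109.5
5.4 [0.53789784 0.24713796 0.08134532] q [13.2 34.  79.9 -0.  65.9 81. ] yawY -67.77802174928951 F [-3.65639335 -1.07928308 12.63536602] need [ 0.01 -0.    0.13]
```

```bash
python3 -m crank '[5.5,0,0,0.1,0, 5.5,0,0,0.05,0, 5.5,0,0,0,-0.04, 5.5,0,0,0,-0.08, 5.5,0,0,0,-0.08, 5.5,0,0,0,-0.08, 5.5,0,0,0,-0.08, 5.5,0,0,0,0]' 115
python3 goto.py .538 .2472 .08;python3 -c "
from h import *;o=env.observe();print(o['wrist_torque'])"
```

```text
time_s: 6.07
position: [0.539, 0.2473, 0.0812]
tool_rot: [[0.73, 0.683, 0.006], [0.683, -0.73, 0.001], [0.005, 0.003, -1.0]]
ft_force: [-2.2, -0.9, 20.5]
grip_width: 0.0611
gripper_force: 123.4
6.0667 [0.53896476 0.24734568 0.08120848] q [13.2 34.1 79.9  0.  65.7 60.1] yawY -46.91536641138036 F [-2.23833275 -0.88272426 20.49580781] need [-0.08 -0.06  0.12]
[-0.03040936  0.56616063  0.27767982]
```

```bash
python3 -m crank '[5.5,0,0,0,-0.09, 5.5,0,0,0,-0.1, 5.5,0,0,0,-0.1, 5.5,0,0,0,-0.1, 5.5,0,0,0,-0.1, 5.5,0,0,0,-0.1, 5.5,0,0,0,-0.1, 5.5,0,0,0,-0.03]'
python3 goto.py .538 .2472 .08;python3 -c "
from h import *;o=env.observe();print(o['wrist_torque'])"
```

```text
time_s: 6.73
position: [0.5394, 0.2474, 0.0813]
tool_rot: [[0.098, 0.995, 0.007], [0.995, -0.098, 0.002], [0.002, 0.007, -1.0]]
ft_force: [-0.7, 0.3, 19.4]
grip_width: 0.061
gripper_force: 123.3
6.7333 [0.53936655 0.24743883 0.0812646 ] q [13.2 34.1 79.8  0.  65.7 18.9] yawY -5.637962328068702 F [-0.70964485  0.28397467 19.37055534] need [-0.04 -0.13  0.13]
[-0.02045602  0.44357687 -0.20355876]
```

```bash
python3 -m crank '[5.5,0,0,-0.3,0, 5.5,0,0,-0.3,0, 5.5,0,0,-0.3,0, 5.5,0,0,-0.3,0, 5.5,0,0,-0.4,0, 5.5,0,0,-0.5,0, 5.5,0,0,-0.5,0, 5.5,0,0,0,0]'
python3 - <<'E'
from h import *
s=optics.get_image("side");cv2.imwrite("pics/c2.png",cv2.resize(s["color"][110:220,170:290],(480,440))[...,::-1])
E
python3 goto.py .5883 .0104 .03
```

```text
time_s: 7.4
position: [0.5375, 0.2467, 0.1044]
tool_rot: [[0.103, 0.995, 0.0], [0.995, -0.103, -0.0], [-0.0, 0.0, -1.0]]
ft_force: [2.0, -3.9, 1.5]
grip_width: 0.0608
gripper_force: 125.3
7.45 [0.53749197 0.24674347 0.10416924] q [13.2 32.5 78.4 -0.  69.1 19.1] yawY -5.907508075628248 F [ 2.1459708  -3.92106165  0.7116315 ] need [-22.98   7.48   7.43]
```

View pics/c2.png

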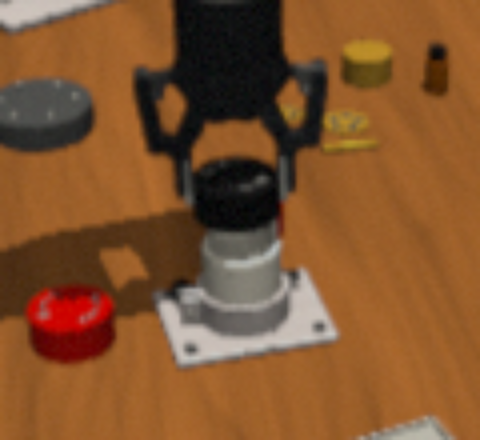

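```bash
python3 -m crank '[5.5,0,0,-1.5,0, 5.5,0,0,-2.2,0, 5.5,0,0,-2.3,0, 5.5,-2,0.65,0,0, 5.5,-3,0.98,0,0, 5.5,-3,0.98,0,0, 5.5,-3,0.98,0,0, 5.5,-3,0.98,0,0]'
python3 -m crank '[5.5,-3,0.98,0,0, 5.5,-3,0.98,0,0, 5.5,-2,0.65,0,0, 5.5,-0.98,0.3,2,0, 5.5,0,0,3,0, 5.5,0,0,3,0, 5.5,0,0,2,0, 5.5,0,0,0,0]'
python3 - <<'E'
from h import *
s=optics.get_image("side");cv2.imwrite("pics/c3.png",cv2.resize(s["color"][170:270,200:320],(600,500))[...,::-1])
E
python3 goto.py .5883 .0104 .010
```

```text
time_s: 8.12
position: [0.568, 0.1023, 0.1634]
tool_rot: [[0.102, 0.995, -0.002], [0.995, -0.102, 0.001], [0.001, -0.002, -1.0]]
ft_force: [0.2, 0.3, -0.3]
grip_width: 0.0608
gripper_force: 125.8
time_s: 8.78
position: [0.5855, 0.0115, 0.0594]
tool_rot: [[0.103, 0.995, -0.009], [0.995, -0.103, 0.002], [0.002, -0.009, -1.0]]
ft_force: [-0.8, -0.9, -0.7]
grip_width: 0.0607
gripper_force: 125.8
8.8333 [0.5868717  0.01134965 0.06204977] q [-10.5  35.2  81.5   0.   63.6  -4.6] yawY -5.897779480882021 F [-0.01275931  0.25230591  0.03467897] need [-0.09  0.18  5.2 ]
```

View pics/c3.png

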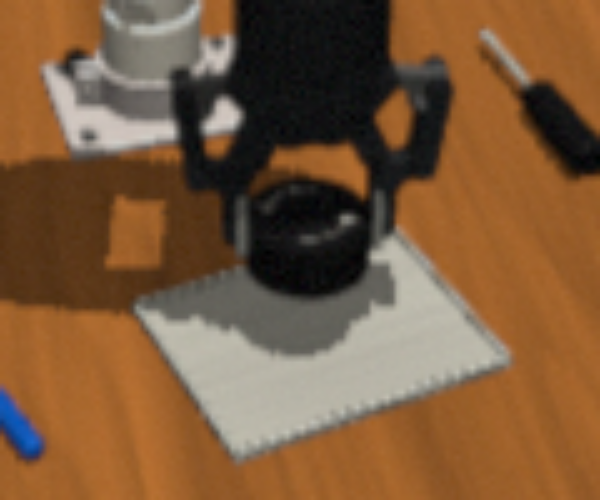

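```bash
python3 -m crank '[5.5,0,0.1,1,0, 5.5,0,0.1,1,0, 5.5,0,0,0.9,0, 5.5,0,0,0.6,0, 5.5,0,0,0.4,0, 5.5,0,0,0.3,0, 5.5,0,0,0.2,0, 5.5,0,0,0.1,0]'
python3 -m crank '[5.5,0,0,0.08,0, 5.5,0,0,0.08,0, 5.5,0,0,0.05,0, 5.5,0,0,0.05,0, 5.5,0,0,0.05,0, 5.5,0,0,0,0, 5.5,0,0,0,0, 5.5,0,0,0,0]'
```

```text
time_s: 9.5
position: [0.5902, 0.0105, 0.0188]
tool_rot: [[0.103, 0.995, 0.0], [0.995, -0.103, -0.0], [0.0, 0.0, -1.0]]
ft_force: [-0.2, 0.5, -0.8]
grip_width: 0.0609
gripper_force: 125.8
time_s: 10.17
position: [0.5902, 0.0105, 0.0158]
tool_rot: [[0.103, 0.995, 0.0], [0.995, -0.103, -0.0], [-0.0, 0.0, -1.0]]
ft_force: [-0.4, -0.3, -0.2]
grip_width: 0.0612
gripper_force: 125.8
```

```bash
python3 -m crank '[5.5,0,0,0.08,0, 5.5,0,0,0.08,0, 5.5,0,0,0.05,0, 5.5,0,0,0.05,0, 5.5,0,0,0.05,0, 5.5,0,0,0.05,0, 5.5,0,0,0,0, 5.5,0,0,0,0]'
python3 goto.py .5883 .0104 .010
```

```text
time_s: 10.83
position: [0.5902, 0.0105, 0.0121]
tool_rot: [[0.103, 0.995, -0.0], [0.995, -0.103, 0.0], [0.0, -0.0, -1.0]]
ft_force: [-0.4, 0.2, 0.2]
grip_width: 0.0612
gripper_force: 125.8
10.8333 [0.59018629 0.01053992 0.0121022 ] q [-10.5  39.2  83.6   0.   57.2  -4.6] yawY -5.900110386940614 F [-0.35798832  0.22393876  0.16014096] need [-0.03 -0.19  0.21]
```

```bash
python3 -m crank '[5.5,0,0,0.05,0, 5.5,0,0,0.05,0, 5.5,0,0,0.05,0, 5.5,0,0,0.05,0, 5.5,0,0,0.05,0, 5.5,0,0,0.05,0, 5.5,0,0,0,0, 5.5,0,0,0,0]'
python3 goto.py .5883 .0104 .010
```

```text
time_s: 11.5
position: [0.5902, 0.0105, 0.0093]
tool_rot: [[0.103, 0.995, 0.0], [0.995, -0.103, -0.0], [-0.0, 0.0, -1.0]]
ft_force: [-0.4, 0.2, 3.2]
grip_width: 0.061
gripper_force: 126.2
11.5 [0.59020844 0.01049067 0.00928958] q [-10.5  39.4  83.7  -0.   56.8  -4.6] yawY -5.902378820137414 F [-0.41263358  0.20217078  3.16129987] need [-0.03 -0.19 -0.07]
```

```bash
python3 -m crank '[6.2,0,0,0,0, 6.6,0,0,0,0, 7.2,0,0,0,0, 8.5,0,0,0,0, 8.5,0,0,0,0, 8.5,0,0,-0.5,0, 8.5,0,0,-1,0, 8.5,0,0,-1,0]' 40
python3 -m crank '[8.5,0,0,-3,0, 8.5,0,0,-3,0, 8.5,0,0,-3,0, 8.5,0,0,-3,0, 8.5,0,0,-2.5,0, 8.5,-2,0,0,0, 8.5,-3,0,0,0, 8.5,0,0,0,0]'
python3 - <<'E'
from h import *
s=optics.get_image("side");t=optics.get_image("top");cv2.imwrite("pics/c4.png",np.hstack([cv2.resize(s["color"][170:270,200:320],(400,333)),cv2.resize(t["color"][140:240,220:340],(400,333))])[...,::-1])
E
python3 goto.py .592 -.265 .17
```

```text
time_s: 12.17
position: [0.5902, 0.0105, 0.035]
tool_rot: [[0.103, 0.995, -0.0], [0.995, -0.103, 0.0], [0.0, -0.0, -1.0]]
ft_force: [0.3, -0.2, 0.8]
grip_width: 0.0849
gripper_force: 0.0
time_s: 12.83
position: [0.5849, -0.0428, 0.1808]
tool_rot: [[0.106, 0.994, 0.002], [0.994, -0.106, -0.002], [-0.002, 0.002, -1.0]]
ft_force: [0.0, -0.7, -0.1]
grip_width: 0.0851
gripper_force: 0.0
12.9333 [ 0.58493888 -0.0398146   0.18010917] q [-15.5  27.7  73.3   0.   78.9  -9.5] yawY -6.000184736651022 F [-0.07459221  0.12047553  0.87482537] need [-22.32   3.06   1.01]
```

View pics/c4.png

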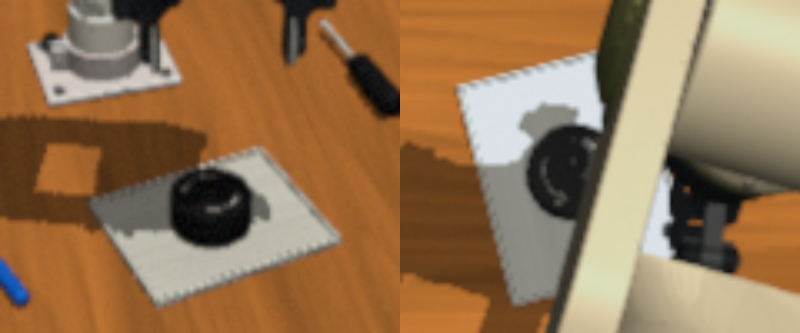

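The cap sits flat, top up, inside the tray (side crop about 210,205). On to the basket.

```bash
python3 -m crank '[8.5,-2.79,0.38,0,0, 8.5,-2.79,0.38,0,0, 8.5,-2.79,0.38,0,0, 8.5,-2.79,0.38,0,0, 8.5,-2.79,0.38,0,0, 8.5,-2.79,0.38,0,0, 8.5,-2.79,0.38,0,0, 8.5,-2.79,0.38,0,0]'
python3 -m crank '[8.5,0,0,0,-0.08, 8.5,0,0,0,-0.1, 8.5,0,0,0,-0.1, 8.5,0,0,0,-0.1, 8.5,0,0,0,-0.04, 8.5,0,0,0,0, 8.5,0,0,0,0, 8.5,0,0,0,0]'
python3 goto.py .592 -.265 .106
python3 - <<'E'
from fit import *
s=optics.get_image("side");t=optics.get_image("top");cv2.imwrite("pics/c5.png",np.hstack([cv2.resize(s["color"][225:335,240:350],(400,400),interpolation=cv2.INTER_CUBIC),cv2.resize(t["color"][160:220,370:430],(400,400),interpolation=cv2.INTER_CUBIC)])[...,::-1])
d=lambda c:c[...,0]<85
print(fit([(s,(284,268,306,300),d)],lambda x:box(x[0],-.265,.086,.012,.012,.051,.3),[.592],[.01]))
E
```

```text
time_s: 13.6
position: [0.5926, -0.2646, 0.1796]
tool_rot: [[0.102, 0.995, 0.0], [0.995, -0.102, 0.0], [0.0, 0.0, -1.0]]
ft_force: [-0.2, -0.0, 0.0]
grip_width: 0.085
gripper_force: 0.0
time_s: 14.27
position: [0.5925, -0.2638, 0.1793]
tool_rot: [[-0.311, 0.95, 0.0], [0.95, 0.311, 0.0], [0.0, 0.0, -1.0]]
ft_force: [-0.5, 0.3, 1.0]
grip_width: 0.0851
gripper_force: 0.0
14.2667 [ 0.59253608 -0.26377982  0.17933572] q [-34.4  33.9  62.1   0.   84.  -52.6] yawY 18.11497015492621 F [-0.53826083  0.31743374  0.95276473] need [-0.1  -0.09  7.33]
(array([0.59448047]), np.float64(0.1925834554005088))
```

View pics/c5.png

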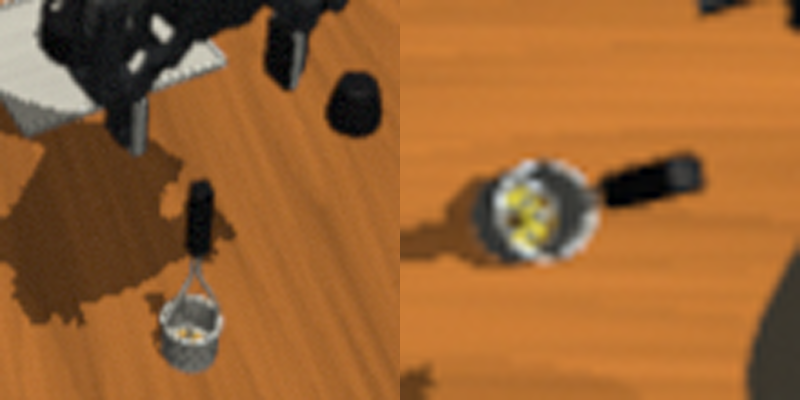

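```bash
python3 -m crank '[8.5,-0.1,-0.05,1,0, 8.5,0,0,1.5,0, 8.5,0,0,1.5,0, 8.5,0,0,1.5,0, 8.5,0,0,1,0, 8.5,0,0,0.8,0, 6,0,0,0,0, 3.4,0,0,0,0]' 30
python3 -m crank '[3.4,0,0,0,0, 3.4,0,0,0,0, 3.4,0,0,0,0, 3.4,0,0,0,0, 3.4,0,0,0,0, 3.4,0,0,0,0, 3.4,0,0,0,0, 3.4,0,0,0,0]'
python3 goto.py .592 -.265 .106
python3 - <<'E'
from fit import *
s=optics.get_image("side");t=optics.get_image("top");cv2.imwrite("pics/c6.png",np.hstack([cv2.resize(s["color"][250:330,260:340],(500,500),interpolation=cv2.INTER_CUBIC),cv2.resize(t["color"][165:215,385:415],(300,500),interpolation=cv2.INTER_CUBIC)])[...,::-1])
E
```

```text
time_s: 15.03
position: [0.5922, -0.2655, 0.1061]
tool_rot: [[-0.312, 0.95, -0.0], [0.95, 0.312, 0.0], [0.0, -0.0, -1.0]]
ft_force: [-0.2, -0.3, -0.3]
grip_width: 0.0633
gripper_force: 0.0
time_s: 15.7
position: [0.5922, -0.2655, 0.1062]
tool_rot: [[-0.312, 0.95, 0.0], [0.95, 0.312, -0.0], [-0.0, 0.0, -1.0]]
ft_force: [-0.8, -0.8, 0.5]
grip_width: 0.0341
gripper_force: 0.0
15.7 [ 0.59218419 -0.26546691  0.10616731] q [-34.6  37.5  67.8  -0.   74.6 -52.7] yawY 18.16256495121827 F [-0.77064865 -0.79825393  0.52118188] need [ 0.05 -0.    0.02]
```

View pics/c6.png

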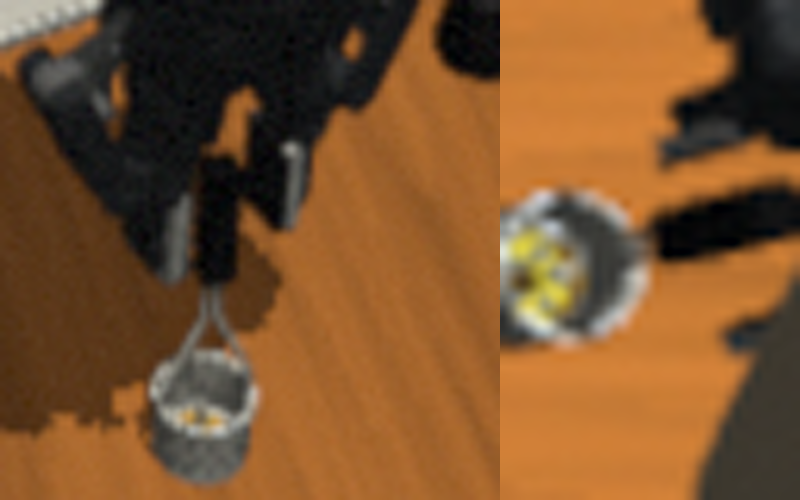

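Handle stands between the two fingers in both views (side crop 217,220; top crop 725,222); close.

```bash
python3 -m crank '[2.6,0,0,0,0, 2.2,0,0,0,0, 1.9,0,0,0,0, 1.7,0,0,0,0, 1.5,0,0,0,0, 1.3,0,0,0,0, 1.0,0,0,0,0, 0.8,0,0,0,0]' 30
python3 -m crank '[0.8,0,0,0,0, 0.8,0,0,0,0, 0.8,0,0,0,0, 0.8,0,0,0,0, 0.8,0,0,-0.2,0, 0.8,0,0,-0.3,0, 0.8,0,0,-0.5,0, 0.8,0,0,0,0]' 40
python3 goto.py .5378 .247 .27
python3 - <<'E'
from fit import *
s=optics.get_image("side");t=optics.get_image("top");cv2.imwrite("pics/c7.png",np.hstack([cv2.resize(s["color"][250:330,260:340],(500,500),interpolation=cv2.INTER_CUBIC),cv2.resize(t["color"][165:215,380:410],(300,500),interpolation=cv2.INTER_CUBIC)])[...,::-1])
E
```

```text
time_s: 16.47
position: [0.5922, -0.2655, 0.1062]
tool_rot: [[-0.312, 0.95, 0.0], [0.95, 0.312, -0.0], [-0.0, 0.0, -1.0]]
ft_force: [-0.5, 0.3, -0.0]
grip_width: 0.0116
gripper_force: 30.1
time_s: 17.13
position: [0.5925, -0.2657, 0.1173]
tool_rot: [[-0.312, 0.95, 0.001], [0.95, 0.312, -0.001], [-0.001, 0.001, -1.0]]
ft_force: [0.6, 0.8, -1.3]
grip_width: 0.0116
gripper_force: 40.0
17.1333 [ 0.59250487 -0.26567152  0.11725888] q [-34.6  36.9  67.1  -0.   75.9 -52.7] yawY 18.16431591228932 F [ 0.62765203  0.76507781 -1.25982776] need [ 50.4   10.8  -15.33]
```

View pics/c7.png

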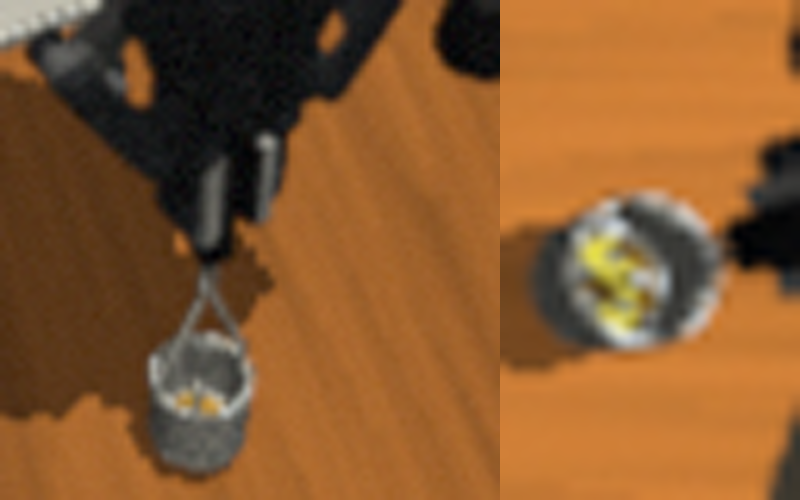

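```bash
python3 -m crank '[0.8,0,0,-1,0, 0.8,0,0,-2.2,0, 0.8,0,0,-3,0, 0.8,0,0,-3,0, 0.8,0,0,-3,0, 0.8,0,0,-2,0, 0.8,0,0,-0.8,0, 0.8,1.5,0.3,0,0]'
python3 -m crank '[0.8,2.8,0.6,0,0, 0.8,3.2,0.7,0,0, 0.8,3.2,0.7,0,0, 0.8,3.2,0.7,0,0, 0.8,3.2,0.7,0,0, 0.8,3.2,0.7,0,0, 0.8,3.2,0.7,0,0, 0.8,3.2,0.7,0,0]'
python3 -m crank '[0.8,3.2,0.7,0,0, 0.8,3.2,0.7,0,0, 0.8,3.2,0.7,0,0, 0.8,3.2,0.7,0,0, 0.8,3.2,0.7,0,0, 0.8,3.2,0.6,0,0, 0.8,2.5,0.4,0,0, 0.8,1.2,0.2,0,0]'
python3 goto.py .5378 .247 .23
```

```text
time_s: 17.9
position: [0.5906, -0.2523, 0.268]
tool_rot: [[-0.31, 0.951, 0.003], [0.951, 0.31, -0.003], [-0.004, 0.002, -1.0]]
ft_force: [0.6, -0.1, -1.0]
grip_width: 0.0114
gripper_force: 40.0
time_s: 18.57
position: [0.5633, 0.0079, 0.2655]
tool_rot: [[-0.312, 0.95, -0.001], [0.95, 0.312, 0.0], [0.001, -0.001, -1.0]]
ft_force: [0.5, -0.1, -1.1]
grip_width: 0.0109
gripper_force: 40.0
time_s: 19.23
position: [0.5362, 0.2413, 0.2654]
tool_rot: [[-0.314, 0.949, -0.002], [0.949, 0.314, 0.0], [0.001, -0.001, -1.0]]
ft_force: [1.1, -0.4, -1.7]
grip_width: 0.0114
gripper_force: 40.0
19.2333 [0.53616249 0.24129506 0.26540654] q [12.7 24.6 64.2  0.  91.3 -5.6] yawY 18.31701673371725 F [ 1.14374426 -0.38470505 -1.67609185] need [0.49 0.34 3.54]
```

```bash
python3 -m crank '[0.8,0.25,0.17,0.5,0, 0.8,0.24,0.17,0.5,0, 0.8,0,0,0.3,0, 0.8,0,0,0.2,0, 0.8,0,0,0,0, 0.8,0,0,0,0, 0.8,0,0,0,0, 0.8,0,0,0,0]'
python3 goto.py .5378 .247 .231
python3 - <<'E'
from fit import *
np.set_printoptions(precision=4,suppress=True)
s=optics.get_image("side");t=optics.get_image("top");save(s,"s8.png");save(t,"t8.png")
p=np.array(env.observe()["position"]);zb=p[2]-.106
print("tcp",p,zb)
def b(P,p): q=np.array([proj(p,X) for X in P]);return np.r_[q.min(0),q.max(0)]
for im,n in((s,"s"),(t,"t")):
    print(n,"pred basket",b(cyl(p[0],p[1],zb,.0165,.028),im),"pred jar",b(cyl(.5378,.247,.034,.03,.036),im))
x0,y0,x1,y1=b(cyl(p[0],p[1],zb,.0165,.028),s).astype(int)
c=s["color"].astype(int)
for r in range(y0-4,y1+30,2): print(r,"".join("#" if c[r,k].max()-c[r,k].min()<35 and c[r,k].max()>60 else("d" if c[r,k].max()<60 else ".") for k in range(x0-20,x1+21)))
print(x0,x1,y0,y1)
E
```

```text
time_s: 19.9
position: [0.5392, 0.2439, 0.2514]
tool_rot: [[-0.311, 0.95, 0.001], [0.95, 0.311, 0.0], [-0.0, 0.001, -1.0]]
ft_force: [0.0, -0.6, -0.9]
grip_width: 0.0112
gripper_force: 40.0
19.9 [0.53920499 0.24391497 0.2514076 ] q [12.9 25.4 65.2 -0.  89.4 -5.2] yawY 18.132352294629555 F [ 0.00915819 -0.60378023 -0.86672341] need [ 0.34 -0.04  2.04]
tcp [0.5391 0.2441 0.2513] 0.14533737125907642
s pred basket [222.472  137.4065 234.3898 151.579 ] pred jar [219.1376 165.2748 239.4427 186.0143]
t pred basket [142.8453 198.1969 164.2042 216.4812] pred jar [149.0555 196.5528 180.4053 224.8238]
133 .....................................................
135 ......................#..............................
137 .....................................................
139 .....................###########.....................
141 .....................###########.....................
143 .....................###########.....................
145 ......................##########.....................
147 ......................##########.....................
149 ......................##########..
[... 205 characters left out ...]
................dddddddddd....................
159 ....................dddd#########dd..................
161 ...................ddd############d..................
163 ...................ddddd#######dddd###...............
165 ...................##ddddddddddddd####...............
167 ...................##################................
169 ...................##################................
171 ..................####################...............
173 ..................####################...............
175 ..................####################...............
177 ..................####################...............
179 .............d...############################........
222 234 137 151
```

```bash
python3 -m crank '[0.8,0.32,0,0,0, 0.8,0,0,1,0, 0.8,0,0,1.5,0, 0.8,0,0,1,0, 0.8,0,0,0.6,0, 0.8,0,0,0.5,0, 0.8,0,0,0.3,0, 0.8,0,0,0,0]'
python3 goto.py .5383 .247 .1172
```

```text
time_s: 20.67
position: [0.538, 0.2473, 0.2017]
tool_rot: [[-0.312, 0.95, -0.001], [0.95, 0.312, -0.0], [0.0, -0.001, -1.0]]
ft_force: [-0.3, -0.1, -1.6]
grip_width: 0.011
gripper_force: 40.0
20.6667 [0.53795717 0.24729836 0.20166654] q [13.2 27.3 70.3  0.  82.5 -4.9] yawY 18.160954314113084 F [-0.29099982 -0.05580305 -1.62416499] need [-0.04  0.03  8.45]
```

Inside the ring without contact; continue down.

```bash
python3 -m crank '[0.8,0,0,1,0, 0.8,0,0,1.3,0, 0.8,0,0,1.4,0, 0.8,0,0,1.4,0, 0.8,0,0,1.2,0, 0.8,0,0,0.8,0, 0.8,0,0,0.4,0, 0.8,0,0,0,0]'
python3 goto.py .5383 .247 .1172
```

```text
time_s: 21.33
position: [0.5378, 0.2473, 0.1264]
tool_rot: [[-0.312, 0.95, -0.001], [0.95, 0.312, -0.0], [0.0, -0.001, -1.0]]
ft_force: [-0.6, -0.6, -1.1]
grip_width: 0.0112
gripper_force: 40.0
21.3333 [0.53783675 0.24725298 0.12642447] q [13.2 31.2 76.7 -0.  72.2 -4.9] yawY 18.161157004401478 F [-0.55540562 -0.63839005 -1.14093178] need [-0.04  0.04  0.92]
```

```bash
python3 -m crank '[0.8,0,0,0.3,0, 0.8,0,0,0.2,0, 0.8,0,0,0.15,0, 0.8,0,0,0.1,0, 0.8,0,0,0.05,0, 0.8,0,0,0.05,0, 0.8,0,0,0,0, 0.8,0,0,0,0]'
python3 goto.py .5383 .247 .1172
```

```text
time_s: 22.0
position: [0.5381, 0.2473, 0.1187]
tool_rot: [[-0.312, 0.95, 0.0], [0.95, 0.312, 0.0], [0.0, 0.0, -1.0]]
ft_force: [0.3, -0.8, -1.3]
grip_width: 0.0113
gripper_force: 40.0
22.0 [0.53807123 0.24730797 0.11871125] q [13.2 31.7 77.2  0.  71.1 -4.9] yawY 18.160285820886088 F [ 0.28221554 -0.75623455 -1.28872611] need [-0.04  0.01  0.15]
```

```bash
python3 -m crank '[0.8,0,0,0.05,0, 0.8,0,0,0.05,0, 0.8,0,0,0.04,0, 0.8,0,0,0.03,0, 0.8,0,0,0.03,0, 0.8,0,0,0,0, 0.8,0,0,0,0, 0.8,0,0,0,0]'
python3 goto.py .5383 .247 .1172
```

```text
time_s: 22.67
position: [0.5383, 0.2473, 0.1172]
tool_rot: [[-0.312, 0.95, 0.001], [0.95, 0.312, 0.0], [-0.0, 0.001, -1.0]]
ft_force: [-0.1, -1.0, 5.0]
grip_width: 0.0117
gripper_force: 40.7
22.6667 [0.53825095 0.24732257 0.11715783] q [13.2 31.7 77.4 -0.  70.8 -4.9] yawY 18.165293201427893 F [-0.06558779 -0.99179681  5.02487121] need [-0.03 -0.01 -0.  ]
```

```bash
python3 -m crank '[0.8,0,0,-0.04,0, 1.2,0,0,0,0, 1.4,0,0,0,0, 1.7,0,0,0,0, 2.2,0,0,0,0, 3.2,0,0,0,0, 4.5,0,0,0,0, 4.5,0,0,0,0]' 20
python3 -m crank '[5,0,0,0,0, 5,0,0,0,0, 5,0,0,-0.5,0, 5,0,0,-1,0, 5,0,0,-2,0, 5,0,0,-3,0, 5,0,0,-3,0, 5,0,0,-3,0]'
python3 -m crank '[5,0,0,-1,0, 5,-3,0,0,0, 5,-3,0,0,0, 5,-3,0,0,0, 5,-3,0,0,0, 5,-3,0,0,0, 5,-3,0,0,0, 5,0,0,0,0]'
python3 - <<'E'
from fit import *
np.set_printoptions(precision=4,suppress=True)
s=optics.get_image("side");t=optics.get_image("top");save(s,"s9.png");save(t,"t9.png")
d=lambda c:c[...,0]<85
def b(P,p): q=np.array([proj(p,X) for X in P]);return np.r_[q.min(0),q.max(0)].round(1)
H=box(.5381,.2473,.097,.012,.012,.051,.317)
for im in(s,t):
    B=b(H,im);print("pred handle",B);x0,y0,x1,y1=B.astype(int);c=im["color"].astype(int)
    for r in range(y0-6,y1+14): print(r,"".join("d" if c[r,k].max()<75 else("#" if c[r,k].max()-c[r,k].min()<35 else ".") for k in range(x0-16,x1+25)))
    for n in("handle","cap","cap_top","loupe","pliers","screwdriver"): print(n,[(round(r["score"],2),int(r["at"][0]*512),int(r["at"][1]*384)) for r in spotter.look_for(im,n)][:3])
print(env.observe()["position"])
E
```

```text
time_s: 23.33
position: [0.538, 0.2473, 0.1169]
tool_rot: [[-0.312, 0.95, -0.0], [0.95, 0.312, 0.0], [0.0, -0.0, -1.0]]
ft_force: [-0.1, 0.3, -0.3]
grip_width: 0.0449
gripper_force: 0.0
time_s: 24.0
position: [0.5378, 0.2473, 0.2445]
tool_rot: [[-0.312, 0.95, 0.001], [0.95, 0.312, 0.0], [-0.0, 0.001, -1.0]]
ft_force: [0.4, -0.3, -0.1]
grip_width: 0.05
gripper_force: 0.0
time_s: 24.67
position: [0.5954, 0.0717, 0.252]
tool_rot: [[-0.307, 0.952, 0.0], [0.952, 0.307, -0.001], [-0.001, -0.0, -1.0]]
ft_force: [0.3, 0.3, -0.5]
grip_width: 0.0502
gripper_force: 0.0
pred handle [225.4 146.1 231.6 164.1]
140 .....................................ddddd###..
141 ......................................dddd##d..
142 .......................................ddd##d..
143 ........................................ddd##..
144 .........................................###...
145 ...............................................
146 ...............................................
147 ...............................................
148 ..................dddd.........................
149 ..................dddd...
[... 2990 characters left out ...]
...###ddddd#.....................dddddddddd
220 ...............####dddd#....................#dddddddddd
221 ...............#######d#....................#dddddddddd
222 ...............#######d#....................#dddddddddd
223 ...............#########....................##.########
224 ...............#########....................##.........
225 ................########....................#..........
226 ................########....................##.........
handle [(0.51, 322, 125), (0.47, 155, 209)]
cap [(0.79, 266, 193), (0.73, 157, 277), (0.6, 110, 200)]
cap_top [(0.83, 158, 278), (0.68, 268, 188), (0.66, 108, 200)]
loupe [(0.5, 320, 126)]
pliers []
screwdriver []
[0.5941 0.0765 0.252 ]
```

```bash
python3 -c "
from rig import env
print(env.close_job())"
```

```text
the job is handed in; nothing more can be done
None
```

The job is handed in at about 25 s of robot time: the jar is open, the cap is in the drip tray top upwards, and the basket stands upright in the jar with its handle out and the gripper clear; the wheel was in the basket when I lifted it, but I couldn't see it once it was inside.

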